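# Clamp a dry-cured sausage in the carving stand

### The job

Get the cured sausage ready for carving: lay it in the two V rests of the carving stand, then slide the tailstock up until the sausage sits fully home in the cups at both ends. Lock the tailstock there with its black captive knob: press the knob down against its spring and turn it clockwise so that the thread catches, and screw it down until it is tight and stays down by itself. Leave the cheeses, the pepper mill and the bowl of olives where they stand.

Things in the scene. Friction and masses are not known exactly. Their poses are not given: they have to be found in the camera images.
- sausage: the dry-cured sausage, reddish brown with pale twine round it, a rod with half-round ends, 160 mm long and 42 mm in diameter, 0.25 kg. Origin at its centre, its y axis along its length; both ends are alike. It starts lying on the 22 mm thick wooden serving board at the left.
- stand: carving stand, fixed: dark wooden base 100 x 390 mm, length along its y axis, origin at the centre of its underside. At +y a fixed steel upright (90 mm high, from y = +154 mm) bears the head cup. Two steel V rests at y = +115 and +25 mm (10 mm thick, 52 mm wide, 61 mm high, arms at 45 degrees) carry the sausage with its axis 68 mm up, in line with the cups; it can slide along them.
- head_cup (a point): centre of the floor of the fixed head cup, 68 mm above the table, at body y = +150 mm of the stand. Axes as the stand's: the cup opens to -y. Cup 10 mm deep, 47 mm wide inside at the mouth.
- tail_cup (a point): centre of the floor of the tailstock's cup, same size and height as the head cup, opens to +y. Its upright is 44 mm wide, 90 mm high and ends 12 mm behind the cup floor. Moves with the tailstock.
- tailstock (a joint): travel of the tailstock along the guide bar, m: about 0 when the sausage sits home in both cups, grows as the tailstock is drawn away from the head cup to -y of the stand (at most 0.078). It slides with about 2 N of drag.
- push_lip (a point): middle of the upper edge, on the rear (-y) face, of the upright lip at the back of the tailstock's foot, 48 mm above the table: push here towards +y of the stand. The lip is 44 mm wide and 6 mm thick; below it the foot goes down to 27 mm. The knob's axis is 38 mm further to +y.
- knob_top (a point): centre of the top of the black round ribbed knob on the tailstock: 44 mm in diameter, 28 mm high, axis upright, 66 mm behind the tail cup's floor, top 92 mm above the table while up. It sinks over a 39 mm wide round steel housing whose top is 62 mm above the table. Grip its upper 20 mm from above.
- lock_depth (a joint): how far the knob is down, m: 0 up (a spring pushes it up with 2.5 to 7.5 N), 0.0125 right down. Pushed straight down it stops on the thread at 0.0015 to 0.009. Turned clockwise while pushed, the three-start thread catches within a third of a turn at 0.0075, then draws it down 3.6 mm per radian; from 0.010 on it clamps the guide bar. Once caught it stays.
- lock_knob (a joint): angle of the knob, rad, grows as it is turned clockwise seen from above; turns freely any number of times while the knob is up.
- cheese_round: bystander: small round waxed cheese, 68 mm wide, 40 mm high, on the far left part of the serving board. Origin at the centre of its underside.
- cheese_wedge: bystander: yellow cheese wedge, 85 x 59 x 31 mm, on the left part of the serving board. Origin at the centre of its underside.
- pepper_mill: bystander: dark wooden pepper mill, 53 mm wide, 155 mm high, standing behind the stand. Origin at the centre of its underside.
- bowl_olives: bystander: white bowl of olives with a spoon, 154 mm wide, 81 mm high, standing behind the stand. Origin at the centre of its underside.

How it is judged:
On the way, in this order (a step that is already met when the one before it is completed fails the run):
1. the sausage lies in the two V rests, in line with the cups (angle between the y axis of sausage and the y axis of stand, either way round below 0.1 rad and x of sausage in the frame of head_cup between -0.006 and 0.006 m and z of sausage in the frame of head_cup between -0.006 and 0.006 m and contact force between the fingers and sausage below 0.1 N), for 0.2 s.
2. the tailstock is slid up and the sausage sits home in both cups (distance between sausage and head_cup below 0.084 m and distance between sausage and tail_cup below 0.084 m), for 0.2 s.
3. the knob's thread has caught and it is screwed down tight (value of joint lock_depth above 0.0112 m), for 0.2 s.
At the end, for the whole second after the job is handed in: The sausage lies still in the V rests in line with the stand (within 0.08 rad and 6 mm), each of its ends within 4 mm of the floor of its cup, and the released knob stays screwed down, at least 11.2 mm below its upper position (all of step 2 and angle between the y axis of sausage and the y axis of stand, either way round below 0.08 rad and x of sausage in the frame of head_cup between -0.006 and 0.006 m and z of sausage in the frame of head_cup between -0.006 and 0.006 m and value of joint lock_depth above 0.0112 m and linear speed of sausage below 0.02 m/s); the robot touches nothing.
It fails at once if a bystander is moved more than 30 mm (distance of any of cheese_round, cheese_wedge, pepper_mill, bowl_olives from where it was at the start of the episode above 0.03 m).
It also fails if it takes over 70 s, if anything falls off the work surface, if the arm or the gripper's body presses on something with over 40 N, if the wrist force passes 120 N, or if a joint passes its speed limit or range.

### The arm

A 7-joint arm with a two-finger parallel gripper is mounted at the origin on a cart in front of the work surface, level with it; the furniture and walls round the work are solid. World frame = base frame: x ahead of the robot, y to its left, z up, the work surface at z = 0. Lengths are in m, angles in rad, forces in N, time in s.
With the tool pointing down it reaches from about 0.35 to 0.775 m from the base axis. Payload 3.1 kg.
Tool frame: the origin (TCP) lies at the very end of the fingers, on their centre line; the grasp point (between the pads) lies 19 mm behind it; z points along the fingers, y is the line along which they close (so a half turn about z gives the same grasp; the last joint's range is limited). The gripper opens to 85 mm and grips with 20 to 120 N. Pads are 22 mm wide; open, the fingers measure 114 mm over their backs; the gripper's body (76 mm by 85 mm) begins 54 mm behind the grasp point. The pads swing forward as they close: fully open they stand 13 mm farther back than shut.
Start: joints at [1.099, 0.311, 0.014, 1.512, -0.004, 1.319, -0.027], TCP at [0.229, -0.5, 0.231] pointing down, gripper open.
Joint ranges: [-2.7, 2.7], [-0.3, 1.91], [-1.27, 1.3], [0.12, 2.57], [-1.44, 4.58], [0.2, 2.03], [-3.05, 3.05]. Speed limits (rad/s): [2.79, 2.79, 3.14, 3.14, 3.14, 3.14, 3.14].

### API

Orientations are given as a rotation vector (axis times angle).
In Python, from plant import readout, vision, job, nets gives the robot as it stands.
- The arm moves only by the tool step_arm, never from a script. Its argument "rows" is a list of rows, each a list of 3 entries, a list of its own where there are three numbers: the shift along the tool's x, y, z normalised to -1 to 1, where 1 is 0.1 m, then the turn, a rotation vector about the tool's x, y, z normalised to -1 to 1, where 1 is 2 pi rad, then the closure, from 0 (fully open) to 1 (shut). A call has exactly 10 rows; each row is the pose to reach, as a shift and turn from the pose commanded when the call began, along the tool's axes at that moment, turning the shorter way round; what a row does not reach only later rows make up. A row lasts 1/12 s, in which the tool goes at most 41.7 mm and 7.16 degrees, less where a joint would pass 70% of its speed; a pose out of reach is approached as far as the arm can. A call with a number of a shift or a turn outside -1 to 1 is refused whole. A call with a gripper value outside its range is refused whole. The fingers move at their own pace and stop on an object; "force" is the grip in N (left out, the last holds). Time passes only in rows, so rows that repeat a pose let the fingers close, or fill a call up. It gives the time, the measured TCP pose, the force, the opening and the grip force at its end, in the units of the state.
- readout.get_state(): the state, without advancing time (a new reading comes with each control period).
- vision.grab_frame(name): name is "scene" or "top"; returns a dict with "frame" (420x560x3 uint8, blue, green, red), "vertical_fov" (degrees; the focal length in pixels is half the picture's height over the tangent of half this angle, whatever the lens; pixels are square), "cx", "cy" (the principal point, pixels), "distortion" ([k1, k2, p1, p2, k3] as OpenCV has them; the pictures are not rectified), "camera_from_world" (4x4, takes a point from world to camera coordinates). Camera axes: x right, y down, z forward; pixel columns grow to the right and rows downward; lengths in m; the calibration is good to about 2 mm. A picture is of the moment at which its call begins. There is no depth.
- job.job_done(): hands the job in; it is judged then, once.
Trained networks look in a picture, given as the dict that the camera call returned (one of the last four; its "shot" number tells which), for a name from the list of things; names that differ only in an ending like _2 or _b are one class to them, and where a whole thing is asked for, a point or a joint stands for the part that bears it (a point fixed in the world has none). Each returns a list of dicts, best first, with "confidence" (0 to 1); they miss things now and then, are a little off and sometimes report something else, mostly with a low value. They report only what shows in the picture. A call takes as long as a camera call.
- nets.trace(label, picture): "mask" (420x560 bool, what is visible of it).
- nets.pinpoint(label, picture): "location" ([x, y, z] in m, in the coordinates of the camera as it stood for that picture, good to about 4 mm: a listed point, or the origin of a listed thing).
The state is a dict: "t": time; "joint_pos": joint angles; "dq": joint speeds; "joint_torque": joint torques, N m; "ee_pos": TCP position; "eef_rot": TCP orientation; "force": force on the tool from outside, world axes, zero at the start; "torque": the same for the moment, N m; "gripper_width": finger opening in m; "finger_force": force on a finger pad.
Only numpy, scipy, OpenCV 4.12 (cv2) and the standard library are available. Lean on these libraries where they do the work, as an engineer would, in place of code of your own. Each camera call takes 0.05 s, during which the arm holds its last target. There are 200 camera calls.

## Working session

There is one attempt and no reset: what is moved stays moved. The work goes in short steps, Python scripts to look and compute and a tool call to move; the robot and the scene stay as the last step left them, time stands still between calls to the robot, and variables do not carry over. Pictures are saved under pics/ and viewed, at most 12 in all, crops included, and the job is handed in when it is done.

Besides the shell and the picture viewer there is one more tool, called after "Call:" as name([rows], argument=value, ...), one row to a line, values as JSON. step_arm: Moves the arm, as the interface text tells. Its arguments: {"type":"object","properties":{"rows":{"type":"array"},"force":{"type":"number"}},"required":["rows"]}

```bash
ls; mkdir -p pics; cat > h.py <<'E'
import numpy as np,cv2
from plant import readout,vision,job,nets
from scipy.spatial.transform import Rotation as R
def pin(label,pic,n=1):
    T=np.linalg.inv(pic["camera_from_world"])
    return [(round(d["confidence"],2),np.round((T@np.r_[d["location"],1])[:3],4)) for d in nets.pinpoint(label,pic)[:n]]
def st():
    s=readout.get_state(); print("t",s["t"],"p",np.round(s["ee_pos"],4),"r",np.round(s["eef_rot"],3),"f",np.round(s["force"],1),"w",s["gripper_width"],"ff",s["finger_force"]);return s
def K(p):
    f=210/np.tan(np.radians(p["vertical_fov"])/2); return np.array([[f,0,p["cx"]],[0,f,p["cy"]],[0,0,1.]])
def ray(p,uv,z):
    "pixels -> world xy at height z"
    q=cv2.undistortPoints(np.float64(uv).reshape(-1,1,2),K(p),np.array(p["distortion"],float)).reshape(-1,2)
    T=np.linalg.inv(p["camera_from_world"]); d=np.c_[q,np.ones(len(q))]@T[:3,:3].T; o=T[:3,3]
    return o+d*((z-o[2])/d[:,2])[:,None]
def sausage(p,z):
    m=nets.trace("sausage",p)
    if not m: return None
    ys,xs=np.nonzero(m[0]["mask"]); w=ray(p,np.c_[xs,ys],z)[:,:2]
    (c,s,a)=cv2.minAreaRect(w.astype(np.float32)*1000)
    b=cv2.boxPoints((c,s,a)); e=[b[1]-b[0],b[2]-b[1]]; l=max(e,key=np.linalg.norm)
    return m[0]["confidence"],np.round(c,1),np.round(s,1),np.arctan2(l[1],l[0]),len(xs)
E
python3 - <<'E'
from h import *
s=st(); print(R.from_rotvec(s["eef_rot"]).as_matrix().round(3))
for n in["scene","top"]:
    p=vision.grab_frame(n); cv2.imwrite(f"pics/{n}0.png",p["frame"])
    print(n,p["vertical_fov"],np.linalg.inv(p["camera_from_world"]).round(3)[:3])
    for l in "sausage stand head_cup tail_cup push_lip knob_top cheese_round cheese_wedge pepper_mill bowl_olives".split(): print(l,pin(l,p))
    print(sausage(p,.043))
E
```

```text
pics
t 0.0 p [ 0.2289 -0.4993  0.2302] r [-3.067e+00 -6.700e-01  1.000e-03] f [-0.  -0.3 -0.1] w 0.08545261273033466 ff 0.0
[[ 0.909  0.417 -0.001]
 [ 0.417 -0.909  0.002]
 [-0.    -0.002 -1.   ]]
scene 44.67004033351351 [[-0.728 -0.284  0.625 -0.252]
 [-0.686  0.325 -0.651  1.065]
 [-0.018 -0.902 -0.431  0.639]]
sausage [(0.89, array([0.4311, 0.3609, 0.0429]))]
stand [(0.81, array([ 0.4817,  0.0152, -0.0035]))]
head_cup [(0.7, array([0.4407, 0.1603, 0.067 ]))]
tail_cup [(0.8, array([ 0.495 , -0.0453,  0.063 ]))]
push_lip [(0.72, array([ 0.5182, -0.1468,  0.0448]))]
knob_top [(0.7, array([ 0.509 , -0.1119,  0.0925]))]
cheese_round [(0.96, array([0.4495, 0.5593, 0.0207]))]
cheese_wedge [(0.67, array([0.5307, 0.5151, 0.0236]))]
pepper_mill [(0.67, array([ 0.6643,  0.0637, -0.0018]))]
bowl_olives [(0.94, array([ 6.459e-01, -1.116e-01, -3.000e-04]))]
(0.67, array([432.5, 359.6]), array([164.7,  80.7]), np.float32(1.1549367), 1224)
top 54.420676932740285 [[-0.005 -0.996  0.084  0.457]
 [-1.     0.004 -0.013  0.218]
 [ 0.012 -0.084 -0.996  1.287]]
sausage [(0.86, array([0.4329, 0.3638, 0.0434]))]
stand [(0.59, array([0.4829, 0.0154, 0.0013]))]
head_cup []
tail_cup [(0.76, array([ 0.4945, -0.0456,  0.0728]))]
push_lip [(0.89, array([ 0.519 , -0.1494,  0.0501]))]
knob_top [(0.63, array([ 0.5098, -0.1086,  0.0909]))]
cheese_round []
cheese_wedge [(0.72, array([0.5324, 0.5134, 0.0189]))]
pepper_mill [(0.84, array([ 0.6633,  0.059 , -0.001 ]))]
bowl_olives [(0.91, array([ 0.6471, -0.1149, -0.0016]))]
(0.6, array([431.4, 360.4]), array([155.3,  40.8]), np.float32(1.1383518), 616)
```

View pics/scene0.png

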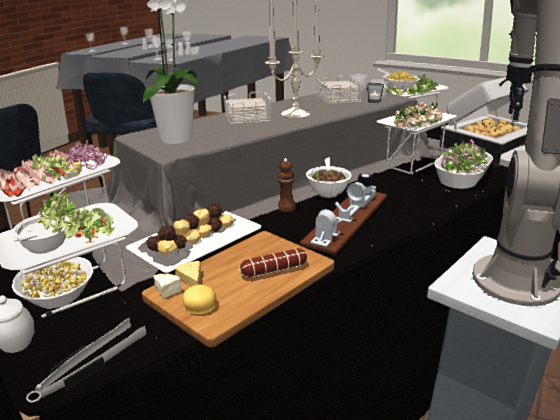

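View pics/top0.png

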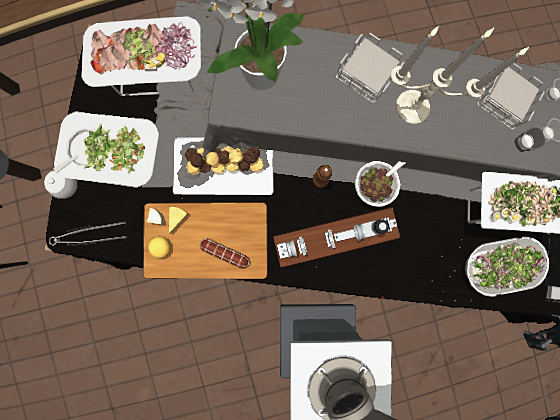

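The scene view shows the sausage at pixel (273,263) on the board, and the stand from about (325,235) to (370,190). The top view shows the sausage from (203,243) to (247,265), the stand between (276,252) and (398,222), and the knob at (380,227). The networks' positions agree with both pictures, so I'm moving towards the sausage.

Call:
step_arm([
  [[0.1,-0.1,0],[0,0,0],0],
  [[0.2,-0.2,0],[0,0,0],0],
  [[0.3,-0.3,0],[0,0,0],0],
  [[0.4,-0.4,0],[0,0,0],0],
  [[0.5,-0.5,0],[0,0,0],0],
  [[0.6,-0.6,0],[0,0,0],0],
  [[0.7,-0.7,0],[0,0,0],0],
  [[0.8,-0.8,0],[0,0,0],0],
  [[0.9,-0.9,0],[0,0,0],0],
  [[1,-1,0],[0,0,0],0],
])

```text
t: 2.03
ee_pos: [0.2788, -0.3661, 0.2314]
eef_rot: [3.069, 0.67, -0.0]
force: [-0.3, 0.2, -0.3]
gripper_width: 0.0856
finger_force: 0.0
```

Call:
step_arm([
  [[0.1,-0.1,0],[0,0,0],0],
  [[0.2,-0.2,0],[0,0,0],0],
  [[0.3,-0.3,0],[0,0,0],0],
  [[0.4,-0.4,0],[0,0,0],0],
  [[0.5,-0.5,0],[0,0,0],0],
  [[0.6,-0.6,0],[0,0,0],0],
  [[0.7,-0.7,0],[0,0,0],0],
  [[0.8,-0.8,0],[0,0,0],0],
  [[0.9,-0.9,0],[0,0,0],0],
  [[1,-1,0],[0,0,0],0],
])

```text
t: 2.87
ee_pos: [0.3278, -0.2335, 0.2314]
eef_rot: [3.069, 0.67, 0.0]
force: [-0.3, -0.1, -0.7]
gripper_width: 0.0856
finger_force: 0.0
```

Call:
step_arm([
  [[0.1,-0.1,0],[0,0,0],0],
  [[0.2,-0.2,0],[0,0,0],0],
  [[0.3,-0.3,0],[0,0,0],0],
  [[0.4,-0.4,0],[0,0,0],0],
  [[0.5,-0.5,0],[0,0,0],0],
  [[0.6,-0.6,0],[0,0,0],0],
  [[0.7,-0.7,0],[0,0,0],0],
  [[0.8,-0.8,0],[0,0,0],0],
  [[0.9,-0.9,0],[0,0,0],0],
  [[1,-1,0],[0,0,0],0],
])

```text
t: 3.7
ee_pos: [0.3768, -0.101, 0.2314]
eef_rot: [3.069, 0.67, 0.0]
force: [0.3, 0.0, -0.7]
gripper_width: 0.0858
finger_force: 0.0
```

Call:
step_arm([
  [[0.1,-0.1,0],[0,0,0],0],
  [[0.2,-0.2,0],[0,0,0],0],
  [[0.3,-0.3,0],[0,0,0],0],
  [[0.4,-0.4,0],[0,0,0],0],
  [[0.5,-0.5,0],[0,0,0],0],
  [[0.6,-0.6,0],[0,0,0],0],
  [[0.7,-0.7,0],[0,0,0],0],
  [[0.8,-0.8,0],[0,0,0],0],
  [[0.9,-0.9,0],[0,0,0],0],
  [[1,-1,0],[0,0,0],0],
])

```text
t: 4.53
ee_pos: [0.4259, 0.0315, 0.2314]
eef_rot: [3.069, 0.67, 0.0]
force: [0.0, -0.1, 0.2]
gripper_width: 0.0854
finger_force: 0.0
```

Call:
step_arm([
  [[0.05,-0.1,0],[0,0,0],0],
  [[0.1,-0.2,0],[0,0,0],0],
  [[0.15,-0.3,0],[0,0,0],0],
  [[0.2,-0.4,0],[0,0,0],0],
  [[0.25,-0.5,0],[0,0,0],0],
  [[0.3,-0.6,0],[0,0,0],0],
  [[0.35,-0.7,0],[0,0,0],0],
  [[0.4,-0.8,0],[0,0,0],0],
  [[0.45,-0.9,0],[0,0,0],0],
  [[0.48,-1,0],[0,0,0],0],
])

```text
t: 5.37
ee_pos: [0.4278, 0.1423, 0.2314]
eef_rot: [3.069, 0.67, 0.001]
force: [-0.6, 0.4, 0.1]
gripper_width: 0.0855
finger_force: 0.0
```

Call:
step_arm([
  [[0.05,-0.1,0],[0,0,0],0],
  [[0.1,-0.2,0],[0,0,0],0],
  [[0.15,-0.3,0],[0,0,0],0],
  [[0.2,-0.4,0],[0,0,0],0],
  [[0.25,-0.5,0],[0,0,0],0],
  [[0.3,-0.6,0],[0,0,0],0],
  [[0.35,-0.7,0],[0,0,0],0],
  [[0.4,-0.8,0],[0,0,0],0],
  [[0.45,-0.9,0],[0,0,0],0],
  [[0.48,-1,0],[0,0,0],0],
])

```text
t: 6.2
ee_pos: [0.4297, 0.253, 0.2313]
eef_rot: [3.069, 0.67, 0.001]
force: [-0.5, 0.2, -0.2]
gripper_width: 0.0854
finger_force: 0.0
```

Call:
step_arm([
  [[0.05,-0.1,0],[0,0,-0.011],0],
  [[0.1,-0.2,0],[0,0,-0.022],0],
  [[0.15,-0.3,0],[0,0,-0.033],0],
  [[0.2,-0.4,0],[0,0,-0.044],0],
  [[0.25,-0.5,0],[0,0,-0.055],0],
  [[0.3,-0.6,0],[0,0,-0.066],0],
  [[0.35,-0.7,0],[0,0,-0.077],0],
  [[0.4,-0.8,0],[0,0,-0.088],0],
  [[0.45,-0.9,0],[0,0,-0.1],0],
  [[0.48,-1,0],[0,0,-0.113],0],
])

```text
t: 7.03
ee_pos: [0.4318, 0.3638, 0.2312]
eef_rot: [2.642, 1.699, 0.0]
force: [-0.4, 1.3, -0.5]
gripper_width: 0.0854
finger_force: 0.0
```

```bash
cat >> h.py <<'E'
def go(tgt,az=None):
    "tool-axis shift / turn (normalised) to reach world tgt, tool x at azimuth az, pointing down"
    s=st(); Rm=R.from_rotvec(s["eef_rot"]).as_matrix()
    a=np.arctan2(Rm[1,0],Rm[0,0]); az=a if az is None else az
    Rt=np.array([[np.cos(az),np.sin(az),0],[np.sin(az),-np.cos(az),0],[0,0,-1]])
    print("az",a.round(3),"j7",round(s["joint_pos"][6],3),"shift",(Rm.T@(np.array(tgt)-s["ee_pos"])/.1).round(3),"turn",(R.from_matrix(Rm.T@Rt).as_rotvec()/2/np.pi).round(4))
E
python3 - <<'E'
from h import *
from scipy.optimize import least_squares
by=dict(stand=(0,None),head_cup=(.15,None),tail_cup=(0,1),knob_top=(-.066,1),push_lip=(-.104,1))
obs=[]
for n in["scene","top"]:
    for k in range(3):
        p=vision.grab_frame(n)
        for l in by:
            for c,w in pin(l,p): obs.append((l,w[:2]))
        if k==0 : print(n,sausage(p,.043),pin("sausage",p))
        m=nets.trace("stand",p)
        if k==0 and m and n=="top":
            ys,xs=np.nonzero(m[0]["mask"]);print(cv2.minAreaRect((ray(p,np.c_[xs,ys],.02)[:,:2]*1000).astype(np.float32)))
def f(v):
    r=[]
    for l,w in obs:
        b,t=by[l]; y=b+(v[3] if t else 0); r+=list(w-v[:2]-y*np.array([np.cos(v[2]),np.sin(v[2])]))
    return np.array(r)
s=least_squares(f,[.48,.015,1.8,-.06],loss="soft_l1",f_scale=.004)
print(s.x,np.abs(s.fun).max()); print([(l,(f(s.x).reshape(-1,2)[i]*1000).round(1)) for i,(l,w) in enumerate(obs)])
go([.432,.362,.1],1.14)
E
```

```text
scene (0.59, array([432.7, 359.5]), array([169.3,  84.1]), np.float32(1.1755112), 1303) [(0.88, array([0.4311, 0.3638, 0.0434]))]
top (0.83, array([423.4, 327.2]), array([94.4, 37.7]), np.float32(0.9822273), 304) [(0.78, array([0.4296, 0.3595, 0.0426]))]
((479.9527282714844, 12.60003662109375), (102.04811096191406, 389.3653564453125), 13.278300285339355)
[ 0.47955452  0.01368199  1.81406612 -0.06214478] 0.4744896414172287
[('stand', array([1.8, 1.8])), ('head_cup', array([-0. ,  0.8])), ('tail_cup', array([3.3, 1. ])), ('knob_top', array([ 0.1, -4.2])), ('stand', array([1.5, 2.3])), ('head_cup', array([-1.3, -3.2])), ('tail_cup', array([3.2, 2.3])), ('knob_top', array([-0.4, -2.1])), ('push_lip', array([-0.7,  2.1])), ('stand', array([4.3, 2.5])), ('head_cup', array([-0.9,  0.6])), ('tail_cup', array([-0.5, -3.1])), ('knob_top', array([-1.2, -3.3])), ('push_lip', array([0.5, 0.6])), ('stand', array([-0.7,  0. ])), ('head_cup', array([ 0.6, -2.3])), ('tail_cup', array([3.2, 1.7])), ('knob_top', array([1.3, 0.4])), ('stand', array([-2.8,  0.9])), ('head_cup', array([-2.3, -4.8])), ('tail_cup', array([1.4, 2.3])), ('knob_top', array([-0.9,  1.7])), ('push_lip', array([-4.6, -4. ])), ('stand', array([-0.7,  0.4])), ('head_cup', array([ 0.5, -1.3])), ('tail_cup', array([0.7, 1. ])), ('knob_top', array([-74.7, 474.5])), ('push_lip', array([ 0. , -5.4]))]
t 9.3333 p [0.432  0.3631 0.2313] r [2.645 1.695 0.   ] f [-0.1 -0.5 -0.3] w 0.08539349940300343 ff 0.0
az 1.14 j7 -1.441 shift [-0.01   0.004  1.313] turn [ 0. -0. -0.]
```

Call:
step_arm([
  [[0,0,0.2],[0,0,0],0],
  [[0,0,0.4],[0,0,0],0],
  [[0,0,0.6],[0,0,0],0],
  [[0,0,0.8],[0,0,0],0],
  [[-0.01,0,1],[0,0,0],0],
  [[-0.01,0,1],[0,0,0],0],
  [[-0.01,0,1],[0,0,0],0],
  [[-0.01,0,1],[0,0,0],0],
  [[-0.01,0,1],[0,0,0],0],
  [[-0.01,0,1],[0,0,0],0],
])

```text
t: 10.17
ee_pos: [0.4322, 0.3631, 0.1329]
eef_rot: [-2.645, -1.695, -0.005]
force: [0.7, 0.5, -0.2]
gripper_width: 0.0856
finger_force: 0.0
```

Call:
step_arm([
  [[0,0,0.2],[0,0,0],0],
  [[0,0,0.4],[0,0,0],0],
  [[0,0,0.5],[0,0,0],0],
  [[0,0,0.6],[0,0,0],0],
  [[0,0,0.7],[0,0,0],0],
  [[0,0,0.8],[0,0,0],0],
  [[0,0,0.85],[0,0,0],0],
  [[0,0,0.9],[0,0,0],0],
  [[0,0,0.95],[0,0,0],0],
  [[0,0,0.95],[0,0,0],0],
])

```text
t: 11.0
ee_pos: [0.4312, 0.3618, 0.0355]
eef_rot: [2.645, 1.695, -0.002]
force: [0.0, 0.4, -0.3]
gripper_width: 0.0855
finger_force: 0.0
```

```bash
python3 - <<'E'
from h import *
p=vision.grab_frame("scene"); cv2.imwrite("pics/s1.png",cv2.resize(p["frame"][200:340,190:370],None,fx=4,fy=4))
go([.4315,.3615,.025],1.14)
E
```

```text
t 11.05 p [0.4314 0.362  0.036 ] r [ 2.645e+00  1.695e+00 -1.000e-03] f [-0.6 -0.7 -1.2] w 0.08565817960635586 ff 0.0
az 1.14 j7 -1.568 shift [-0.005  0.003  0.11 ] turn [-0.      0.0001 -0.    ]
```

View pics/s1.png

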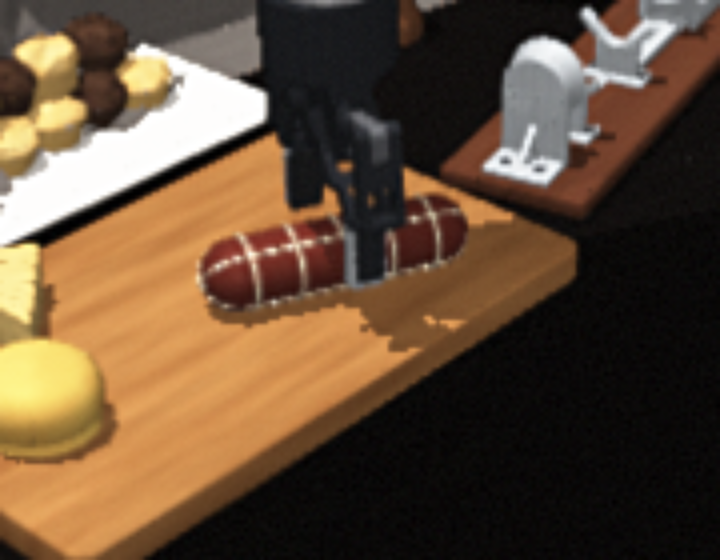

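The open fingers straddle the sausage: the near finger is at crop (370,260), and the sausage spans crop x 200–468. Next I descend and grip.

Call:
step_arm([
  [[0,0,0.05],[0,0,0],0],
  [[0,0,0.1],[0,0,0],0],
  [[0,0,0.11],[0,0,0],0],
  [[0,0,0.11],[0,0,0],0.3],
  [[0,0,0.11],[0,0,0],0.5],
  [[0,0,0.11],[0,0,0],0.7],
  [[0,0,0.11],[0,0,0],0.8],
  [[0,0,0.11],[0,0,0],0.8],
  [[0,0,0.11],[0,0,0],0.8],
  [[0,0,0.11],[0,0,0],0.8],
], force=35)

```text
t: 11.88
ee_pos: [0.4318, 0.3623, 0.0257]
eef_rot: [2.645, 1.695, 0.001]
force: [0.3, -1.2, 2.8]
gripper_width: 0.0411
finger_force: 35.6
```

Call:
step_arm([
  [[0,0,0],[0,0,0],0.8],
  [[0,0,0],[0,0,0],0.8],
  [[0,0,-0.1],[0,0,0],0.8],
  [[0,0,-0.2],[0,0,0],0.8],
  [[0,0,-0.3],[0,0,0],0.8],
  [[0,0,-0.45],[0,0,0],0.8],
  [[0,0,-0.6],[0,0,0],0.8],
  [[0,0,-0.75],[0,0,0],0.8],
  [[0,0,-0.9],[0,0,0],0.8],
  [[0,0,-1],[0,0,0],0.8],
])

```text
t: 12.72
ee_pos: [0.4318, 0.3628, 0.1275]
eef_rot: [-2.644, -1.695, -0.004]
force: [0.4, 1.0, -2.5]
gripper_width: 0.0409
finger_force: 36.1
```

```bash
python3 - <<'E'
from h import *
p=vision.grab_frame("scene"); cv2.imwrite("pics/s2.png",cv2.resize(p["frame"][130:340,190:370],None,fx=2.8,fy=2.8))
print(pin("sausage",p)); p=vision.grab_frame("top"); print(pin("sausage",p),sausage(p,.14))
go([.4797+.058*np.cos(1.808),.0132+.058*np.sin(1.808),.16],1.808)
E
```

```text
[(0.66, array([0.4305, 0.3618, 0.1443]))]
[] (0.5, array([421. , 300.3]), array([27.7,  9.9]), np.float32(0.7861822), 34)
t 12.9667 p [0.4311 0.3614 0.1245] r [ 2.645  1.695 -0.003] f [-0.   0.2 -3.2] w 0.04121622199227877 ff 36.18607699871063
az 1.14 j7 -1.501 shift [-2.507  1.536 -0.352] turn [-0.0002  0.0002 -0.1063]
```

View pics/s2.png

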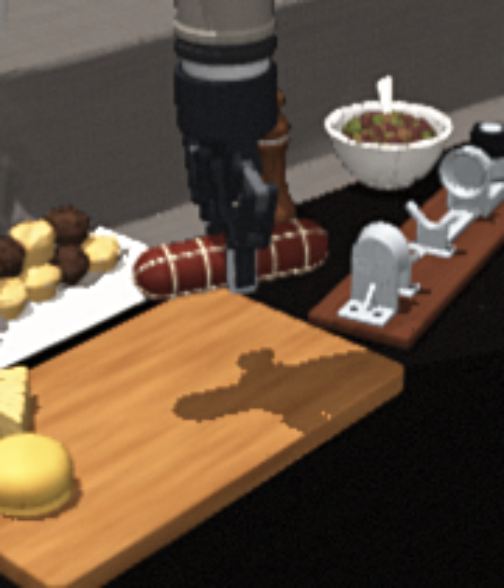

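Call:
step_arm([
  [[-0.05,0.03,-0.1],[0,0,0],0.8],
  [[-0.13,0.07,-0.2],[0,0,0],0.8],
  [[-0.22,0.12,-0.3],[0,0,0],0.8],
  [[-0.32,0.17,-0.35],[0,0,0],0.8],
  [[-0.42,0.23,-0.35],[0,0,0],0.8],
  [[-0.52,0.29,-0.35],[0,0,0],0.8],
  [[-0.62,0.34,-0.35],[0,0,0],0.8],
  [[-0.72,0.4,-0.35],[0,0,0],0.8],
  [[-0.81,0.45,-0.35],[0,0,0],0.8],
  [[-0.9,0.5,-0.35],[0,0,0],0.8],
])

```text
t: 13.8
ee_pos: [0.4397, 0.2581, 0.1607]
eef_rot: [2.645, 1.694, 0.0]
force: [-0.5, 0.4, -3.0]
gripper_width: 0.0409
finger_force: 36.1
```

Call:
step_arm([
  [[-0.09,0.05,0],[0,0,0],0.8],
  [[-0.18,0.1,0],[0,0,0],0.8],
  [[-0.26,0.15,0],[0,0,0],0.8],
  [[-0.35,0.2,0],[0,0,0],0.8],
  [[-0.43,0.25,0],[0,0,0],0.8],
  [[-0.52,0.3,0],[0,0,0],0.8],
  [[-0.6,0.35,0],[0,0,0],0.8],
  [[-0.68,0.4,0],[0,0,0],0.8],
  [[-0.77,0.45,0],[0,0,0],0.8],
  [[-0.85,0.5,0],[0,0,0],0.8],
])

```text
t: 14.63
ee_pos: [0.4494, 0.1603, 0.1603]
eef_rot: [2.645, 1.695, -0.0]
force: [-0.9, -0.7, -3.0]
gripper_width: 0.0407
finger_force: 36.1
```

Call:
step_arm([
  [[-0.08,0.06,0],[0,0,-0.011],0.8],
  [[-0.16,0.12,0],[0,0,-0.022],0.8],
  [[-0.24,0.18,0],[0,0,-0.033],0.8],
  [[-0.32,0.24,0],[0,0,-0.044],0.8],
  [[-0.4,0.3,0],[0,0,-0.055],0.8],
  [[-0.48,0.36,0],[0,0,-0.066],0.8],
  [[-0.56,0.41,0],[0,0,-0.077],0.8],
  [[-0.64,0.46,0],[0,0,-0.088],0.8],
  [[-0.71,0.5,0],[0,0,-0.097],0.8],
  [[-0.757,0.535,0],[0,0,-0.106],0.8],
])

```text
t: 15.47
ee_pos: [0.4663, 0.0686, 0.1602]
eef_rot: [1.944, 2.468, -0.001]
force: [-0.6, 0.9, -3.2]
gripper_width: 0.041
finger_force: 36.1
```

```bash
python3 - <<'E'
from h import *
print(vision.grab_frame("scene")["shot"])
p=vision.grab_frame("scene");print(pin("sausage",p)); cv2.imwrite("pics/s3.png",cv2.resize(p["frame"][100:270,270:410],None,fx=3.5,fy=3.5))
p=vision.grab_frame("top");print(pin("sausage",p)); 
go([.4797+.058*np.cos(1.808),.0132+.058*np.sin(1.808),.0505],1.808)
E
```

```text
12
[(0.87, array([0.4685, 0.0679, 0.1758]))]
[(0.69, array([0.4674, 0.0677, 0.1801]))]
t 15.7167 p [0.4662 0.0706 0.1604] r [-1.946e+00 -2.466e+00 -1.000e-03] f [ 0.2  0.5 -3.6] w 0.04086794674005846 ff 36.087448596954346
az 1.805 j7 -0.246 shift [-0.011 -0.004  1.099] turn [ 0.     -0.0001 -0.0005]
```

View pics/s3.png

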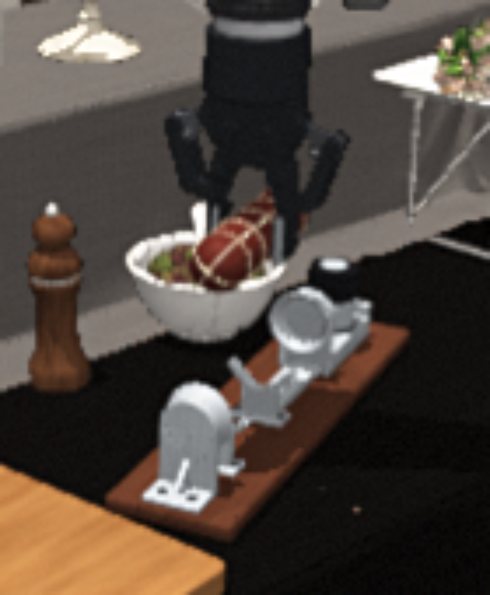

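The sausage hangs level over the stand, in line with it: the sausage end is at crop (235,255) and the head cup at (195,430). Now I lower it.

Call:
step_arm([
  [[0,0,0.15],[0,0,0],0.8],
  [[0,0,0.3],[0,0,0],0.8],
  [[0,0,0.45],[0,0,0],0.8],
  [[0,0,0.6],[0,0,0],0.8],
  [[0,0,0.7],[0,0,0],0.8],
  [[-0.01,0,0.8],[0,0,0],0.8],
  [[-0.01,0,0.88],[0,0,0],0.8],
  [[-0.01,0,0.94],[0,0,0],0.8],
  [[-0.01,0,1],[0,0,0],0.8],
  [[-0.01,0,1],[0,0,0],0.8],
])

```text
t: 16.55
ee_pos: [0.466, 0.0691, 0.0594]
eef_rot: [-1.945, -2.466, 0.002]
force: [-0.6, -0.2, -2.9]
gripper_width: 0.0407
finger_force: 36.2
```

Call:
step_arm([
  [[0,0,0.01],[0,0,0],0.8],
  [[0,0,0.02],[0,0,0],0.8],
  [[0,0,0.03],[0,0,0],0.8],
  [[0,0,0.04],[0,0,0],0.8],
  [[0,0,0.05],[0,0,0],0.8],
  [[0,0,0.06],[0,0,0],0.8],
  [[0,0,0.07],[0,0,0],0.8],
  [[0,0,0.08],[0,0,0],0.8],
  [[0,0,0.08],[0,0,0],0.8],
  [[0,0,0.08],[0,0,0],0.8],
])

```text
t: 17.38
ee_pos: [0.4665, 0.0693, 0.0522]
eef_rot: [-1.945, -2.467, 0.0]
force: [0.6, 0.0, -3.3]
gripper_width: 0.0409
finger_force: 36.2
```

```bash
python3 - <<'E'
from h import *
p=vision.grab_frame("scene");print(pin("sausage",p)); cv2.imwrite("pics/s4.png",cv2.resize(p["frame"][140:270,300:400],None,fx=4.5,fy=4.5))
st()
E
```

```text
[(0.66, array([0.4676, 0.0699, 0.0675]))]
t 17.4833 p [0.4666 0.0693 0.0523] r [1.946 2.467 0.   ] f [-0.3  0.1 -3.9] w 0.04122249398285849 ff 36.17751896381378
```

View pics/s4.png

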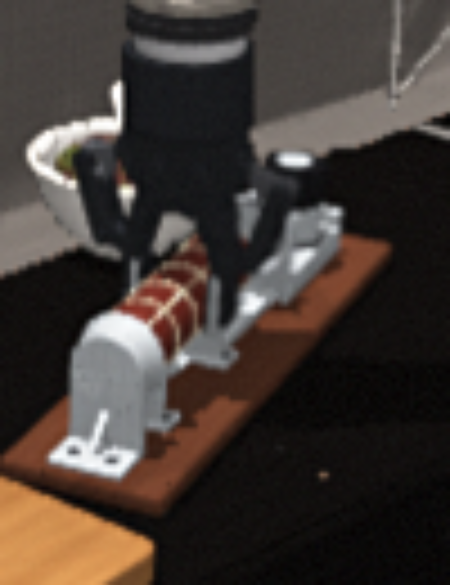

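The sausage sits between the cups above the rests, aligned, with its end at crop (140,315). The force reading shows it isn't down yet, so I lower it a little more.

Call:
step_arm([
  [[0,0,0.004],[0,0,0],0.8],
  [[0,0,0.008],[0,0,0],0.8],
  [[0,0,0.012],[0,0,0],0.8],
  [[0,0,0.016],[0,0,0],0.8],
  [[0,0,0.02],[0,0,0],0.8],
  [[0,0,0.02],[0,0,0],0.8],
  [[0,0,0.02],[0,0,0],0.8],
  [[0,0,0.02],[0,0,0],0.8],
  [[0,0,0.02],[0,0,0],0.8],
  [[0,0,0.02],[0,0,0],0.8],
])

```text
t: 18.32
ee_pos: [0.4666, 0.0693, 0.0509]
eef_rot: [1.945, 2.466, -0.001]
force: [-2.4, -0.9, 5.4]
gripper_width: 0.0409
finger_force: 37.0
```

Call:
step_arm([
  [[0,0,0],[0,0,0],0.5],
  [[0,0,0],[0,0,0],0.4],
  [[0,0,0],[0,0,0],0.3],
  [[0,0,0],[0,0,0],0.2],
  [[0,0,0],[0,0,0],0.1],
  [[0,0,0],[0,0,0],0.1],
  [[0,0,0],[0,0,0],0.1],
  [[0,0,0],[0,0,0],0.1],
  [[0,0,0],[0,0,0],0.1],
  [[0,0,0],[0,0,0],0.1],
])

```text
t: 19.15
ee_pos: [0.4666, 0.0693, 0.0503]
eef_rot: [1.946, 2.467, 0.0]
force: [0.7, 0.0, 0.2]
gripper_width: 0.0771
finger_force: 0.0
```

Call:
step_arm([
  [[0,0,-0.1],[0,0,0],0.1],
  [[0,0,-0.2],[0,0,0],0.1],
  [[0,0,-0.35],[0,0,0],0.1],
  [[0,0,-0.5],[0,0,0],0.1],
  [[0,0,-0.65],[0,0,0],0.1],
  [[0,0,-0.8],[0,0,0],0.1],
  [[0,0,-0.9],[0,0,0],0.1],
  [[0,0,-1],[0,0,0],0.1],
  [[0,0,-1],[0,0,0],0.1],
  [[0,0,-1],[0,0,0],0.1],
])

```text
t: 19.98
ee_pos: [0.4668, 0.0692, 0.1507]
eef_rot: [1.945, 2.466, 0.001]
force: [-0.0, -0.8, -0.9]
gripper_width: 0.0772
finger_force: 0.0
```

Call:
step_arm([
  [[-0.1,0,0],[0,0,0],0.1],
  [[-0.2,0,0],[0,0,0],0.1],
  [[-0.3,0,0],[0,0,0],0.1],
  [[-0.4,0,0],[0,0,0],0.1],
  [[-0.5,0,0],[0,0,0],0.3],
  [[-0.6,0,0],[0,0,0],0.5],
  [[-0.7,0,0],[0,0,0],0.7],
  [[-0.8,0,0],[0,0,0],0.8],
  [[-0.9,0,0],[0,0,0],0.9],
  [[-1,0,0],[0,0,0],1],
])

```text
t: 20.82
ee_pos: [0.4901, -0.029, 0.1503]
eef_rot: [1.946, 2.466, 0.0]
force: [-0.3, -0.3, -0.4]
gripper_width: 0.0033
finger_force: 0.0
```

Call:
step_arm([
  [[-0.1,0,0],[0,0,0],1],
  [[-0.2,0,0],[0,0,0],1],
  [[-0.3,0,0],[0,0,0],1],
  [[-0.4,0,0],[0,0,0],1],
  [[-0.5,0,0],[0,0,0],1],
  [[-0.6,0,0],[0,0,0],1],
  [[-0.7,0,0],[0,0,0],1],
  [[-0.8,0,0],[0,0,0],1],
  [[-0.9,0,0],[0,0,0],1],
  [[-1,0,0],[0,0,0],1],
])

```text
t: 21.65
ee_pos: [0.5133, -0.1262, 0.1503]
eef_rot: [-1.946, -2.467, 0.0]
force: [0.6, 0.1, 0.3]
gripper_width: -0.0001
finger_force: 0.0
```

```bash
python3 - <<'E'
from h import *
for n in ("scene","top"):
    p=vision.grab_frame(n);print(n,[pin(l,p) for l in("sausage","tail_cup","knob_top","push_lip")])
    if n=="top":print(sausage(p,.068))
    else: cv2.imwrite("pics/s5.png",cv2.resize(p["frame"][150:270,290:410],None,fx=4.5,fy=4.5))
for y in(.058,.07): print(np.round([.4797+y*np.cos(1.808),.0132+y*np.sin(1.808)],4))
go([.4797-.2*np.cos(1.808),.0132-.2*np.sin(1.808),.036],1.808)
E
```

```text
scene [[(0.62, array([0.471 , 0.0685, 0.0669]))], [(0.94, array([ 0.4955, -0.0462,  0.0633]))], [(0.53, array([ 0.5121, -0.1127,  0.0943]))], [(0.69, array([ 0.5169, -0.1481,  0.0468]))]]
top [[(0.91, array([0.4686, 0.0687, 0.068 ]))], [(0.96, array([ 0.4957, -0.0456,  0.0735]))], [(0.63, array([ 0.5084, -0.1113,  0.0905]))], [(0.57, array([ 0.5166, -0.1511,  0.0511]))]]
(0.8, array([468. ,  66.7]), array([ 43.8, 161.7]), np.float32(-1.3439014), 718)
[0.4661 0.0696]
[0.4633 0.0812]
t 22.2 p [ 0.5131 -0.1247  0.1504] r [ 1.944  2.467 -0.   ] f [-0.2  0.   0.6] w -2.302545451252504e-05 ff 0.0
az 1.807 j7 0.108 shift [-0.581 -0.     1.144] turn [ 0.      0.     -0.0002]
```

View pics/s5.png

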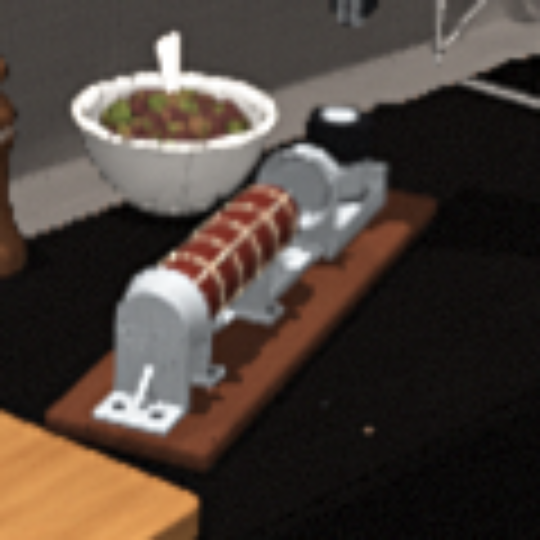

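The sausage lies in both V rests and the gripper is clear: the sausage runs from crop (200,280) to (290,200), with the tail cup at (300,185). Next I go behind the push lip.

Call:
step_arm([
  [[-0.15,0,0],[0,0,0],1],
  [[-0.3,0,0],[0,0,0],1],
  [[-0.45,0,0],[0,0,0],1],
  [[-0.58,0,0],[0,0,0],1],
  [[-0.6,0,0.1],[0,0,0],1],
  [[-0.6,0,0.25],[0,0,0],1],
  [[-0.6,0,0.4],[0,0,0],1],
  [[-0.6,0,0.55],[0,0,0],1],
  [[-0.6,0,0.7],[0,0,0],1],
  [[-0.6,0,0.8],[0,0,0],1],
])

```text
t: 23.03
ee_pos: [0.5258, -0.1835, 0.0678]
eef_rot: [-1.944, -2.464, 0.001]
force: [-0.8, 0.1, 0.2]
gripper_width: -0.0
finger_force: 0.0
```

Call:
step_arm([
  [[0,0,0.1],[0,0,0],1],
  [[0,0,0.2],[0,0,0],1],
  [[0,0,0.3],[0,0,0],1],
  [[0,0,0.34],[0,0,0],1],
  [[0,0,0.34],[0,0,0],1],
  [[0.04,0,0.34],[0,0,0],1],
  [[0.08,0,0.34],[0,0,0],1],
  [[0.12,0,0.34],[0,0,0],1],
  [[0.16,0,0.34],[0,0,0],1],
  [[0.2,0,0.34],[0,0,0],1],
])

```text
t: 23.87
ee_pos: [0.5226, -0.1635, 0.0368]
eef_rot: [1.944, 2.467, 0.0]
force: [0.2, 0.1, -0.0]
gripper_width: 0.0004
finger_force: 0.0
```

Call:
step_arm([
  [[0.03,0,0],[0,0,0],1],
  [[0.06,0,0],[0,0,0],1],
  [[0.09,0,0],[0,0,0],1],
  [[0.12,0,0],[0,0,0],1],
  [[0.15,0,0],[0,0,0],1],
  [[0.18,0,0],[0,0,0],1],
  [[0.21,0,0],[0,0,0],1],
  [[0.24,0,0],[0,0,0],1],
  [[0.27,0,0],[0,0,0],1],
  [[0.3,0,0],[0,0,0],1],
])

```text
t: 24.7
ee_pos: [0.5155, -0.1347, 0.0365]
eef_rot: [1.945, 2.466, 0.0]
force: [0.6, -1.2, 2.2]
gripper_width: 0.0001
finger_force: 1.1
```

```bash
python3 - <<'E'
from h import *
for n in ("scene","top"):
    p=vision.grab_frame(n);print(n,[pin(l,p) for l in("sausage","tail_cup","knob_top")])
s=st(); print((s["ee_pos"][:2]-np.array([.4797,.0132]))@[np.cos(1.808),np.sin(1.808)])
E
```

```text
scene [[(0.9, array([0.4683, 0.0679, 0.0659]))], [(0.63, array([ 0.4919, -0.0232,  0.0665]))], [(0.42, array([ 0.5023, -0.0873,  0.0942]))]]
top [[(0.82, array([0.4701, 0.0672, 0.073 ]))], [(0.57, array([ 0.4869, -0.0218,  0.0713]))], [(0.72, array([ 0.5053, -0.0909,  0.0877]))]]
t 25.1 p [ 0.5151 -0.1345  0.036 ] r [-1.944 -2.466 -0.   ] f [-0.1  0.1  0.1] w 0.00023330556914162186 ff 0.0
-0.1518474911882617
```

Call:
step_arm([
  [[0.02,0,0],[0,0,0],1],
  [[0.04,0,0],[0,0,0],1],
  [[0.06,0,0],[0,0,0],1],
  [[0.08,0,0],[0,0,0],1],
  [[0.1,0,0],[0,0,0],1],
  [[0.12,0,0],[0,0,0],1],
  [[0.14,0,0],[0,0,0],1],
  [[0.16,0,0],[0,0,0],1],
  [[0.18,0,0],[0,0,0],1],
  [[0.2,0,0],[0,0,0],1],
])

```text
t: 25.93
ee_pos: [0.511, -0.1174, 0.0362]
eef_rot: [1.946, 2.464, -0.003]
force: [1.8, -4.9, -2.8]
gripper_width: 0.0001
finger_force: 2.6
```

Call:
step_arm([
  [[0.005,0,0],[0,0,0],1],
  [[0.01,0,0],[0,0,0],1],
  [[0.015,0,0],[0,0,0],1],
  [[0.02,0,0],[0,0,0],1],
  [[0.025,0,0],[0,0,0],1],
  [[0.03,0,0],[0,0,0],1],
  [[0.03,0,0],[0,0,0],1],
  [[0.03,0,0],[0,0,0],1],
  [[0.03,0,0],[0,0,0],1],
  [[0.03,0,0],[0,0,0],1],
])

```text
t: 26.77
ee_pos: [0.5101, -0.1138, 0.0362]
eef_rot: [1.946, 2.465, -0.002]
force: [1.8, -5.8, -2.4]
gripper_width: 0.0001
finger_force: 2.5
```

Call:
step_arm([
  [[0.005,0,0],[0,0,0],1],
  [[0.01,0,0],[0,0,0],1],
  [[0.015,0,0],[0,0,0],1],
  [[0.02,0,0],[0,0,0],1],
  [[0.025,0,0],[0,0,0],1],
  [[0.03,0,0],[0,0,0],1],
  [[0.035,0,0],[0,0,0],1],
  [[0.04,0,0],[0,0,0],1],
  [[0.04,0,0],[0,0,0],1],
  [[0.04,0,0],[0,0,0],1],
])

```text
t: 27.6
ee_pos: [0.5092, -0.1098, 0.0362]
eef_rot: [1.946, 2.465, -0.002]
force: [1.5, -5.2, -2.5]
gripper_width: 0.0002
finger_force: 2.5
```

```bash
python3 - <<'E'
from h import *
for n in ("scene","top"):
    p=vision.grab_frame(n);print(n,[pin(l,p) for l in("sausage","head_cup","tail_cup","knob_top")])
s=st(); print((s["ee_pos"][:2]-np.array([.4797,.0132]))@[np.cos(1.808),np.sin(1.808)])
E
```

```text
scene [[(0.86, array([0.4662, 0.0803, 0.0666]))], [(0.57, array([0.443 , 0.1594, 0.0689]))], [(0.92, array([0.4845, 0.0041, 0.0653]))], [(0.72, array([ 0.4983, -0.065 ,  0.0948]))]]
top [[(0.56, array([0.4651, 0.0782, 0.0699]))], [(0.71, array([0.4453, 0.1557, 0.0682]))], [(0.78, array([0.4835, 0.0037, 0.0704]))], [(0.5, array([ 0.4969, -0.0623,  0.0942]))]]
t 28.1 p [ 0.5092 -0.1098  0.0362] r [ 1.946e+00  2.465e+00 -2.000e-03] f [ 1.2 -5.2 -3.1] w -3.388344309087201e-05 ff 2.5255024060606956
-0.12650671930148755
```

Call:
step_arm([
  [[0.005,0,0],[0,0,0],1],
  [[0.01,0,0],[0,0,0],1],
  [[0.015,0,0],[0,0,0],1],
  [[0.02,0,0],[0,0,0],1],
  [[0.025,0,0],[0,0,0],1],
  [[0.03,0,0],[0,0,0],1],
  [[0.03,0,0],[0,0,0],1],
  [[0.03,0,0],[0,0,0],1],
  [[0.03,0,0],[0,0,0],1],
  [[0.03,0,0],[0,0,0],1],
])

```text
t: 28.93
ee_pos: [0.5088, -0.1085, 0.0362]
eef_rot: [1.946, 2.463, -0.003]
force: [1.5, -7.7, -4.1]
gripper_width: 0.0001
finger_force: 3.6
```

Call:
step_arm([
  [[0.01,0,0],[0,0,0],1],
  [[0.015,0,0],[0,0,0],1],
  [[0.02,0,0],[0,0,0],1],
  [[0.025,0,0],[0,0,0],1],
  [[0.03,0,0],[0,0,0],1],
  [[0.035,0,0],[0,0,0],1],
  [[0.04,0,0],[0,0,0],1],
  [[0.04,0,0],[0,0,0],1],
  [[0.04,0,0],[0,0,0],1],
  [[0.04,0,0],[0,0,0],1],
])

```text
t: 29.77
ee_pos: [0.5088, -0.1083, 0.0363]
eef_rot: [1.946, 2.457, -0.007]
force: [3.6, -11.9, -5.4]
gripper_width: 0.0001
finger_force: 6.2
```

Call:
step_arm([
  [[-0.08,0,0],[0,0,0],1],
  [[-0.16,0,0],[0,0,0],1],
  [[-0.24,0,0],[0,0,0],0.8],
  [[-0.26,0,-0.1],[0,0,0],0.6],
  [[-0.26,0,-0.3],[0,0,0],0.4],
  [[-0.26,0,-0.5],[0,0,0],0.25],
  [[-0.26,0,-0.7],[0,0,0],0.25],
  [[-0.26,0,-0.9],[0,0,0],0.25],
  [[-0.26,0,-1],[0,0,0],0.25],
  [[-0.26,0,-1],[0,0,0],0.25],
])

```text
t: 30.6
ee_pos: [0.5158, -0.1262, 0.1393]
eef_rot: [1.941, 2.464, 0.005]
force: [0.5, 0.5, 0.0]
gripper_width: 0.064
finger_force: 0.0
```

```bash
python3 - <<'E'
from h import *
for n in ("scene","top"):
    p=vision.grab_frame(n);print(n,[pin(l,p) for l in("sausage","head_cup","tail_cup","knob_top","push_lip")])
go([.498,-.061,.125],3.0)
E
```

```text
scene [[(0.74, array([0.4633, 0.0846, 0.0672]))], [(0.56, array([0.4439, 0.1602, 0.0692]))], [(0.82, array([ 0.4823, -0.0005,  0.065 ]))], [(0.54, array([ 0.4984, -0.0664,  0.0914]))], [(0.9, array([ 0.5064, -0.0976,  0.0431]))]]
top [[(0.61, array([0.4663, 0.0798, 0.0722]))], [(0.82, array([0.4451, 0.1597, 0.0643]))], [(0.65, array([0.4827, 0.0038, 0.0717]))], [(0.51, array([ 0.4998, -0.0585,  0.0927]))], [(0.91, array([ 0.5078, -0.0984,  0.047 ]))]]
t 31.2 p [ 0.5135 -0.1271  0.136 ] r [-1.945 -2.466  0.   ] f [ 0.7  0.4 -0.1] w 0.0643362392061679 ff 0.0
az 1.806 j7 0.1 shift [0.679 0.003 0.11 ] turn [-0.0e+00 -1.0e-04 -1.9e-01]
```

Call:
step_arm([
  [[0.1,0,0],[0,0,-0.019],0.25],
  [[0.2,0,0],[0,0,-0.038],0.25],
  [[0.3,0,0],[0,0,-0.057],0.25],
  [[0.4,0,0],[0,0,-0.076],0.25],
  [[0.5,0,0],[0,0,-0.095],0.25],
  [[0.6,0,0],[0,0,-0.114],0.25],
  [[0.67,0,0.04],[0,0,-0.133],0.25],
  [[0.67,0,0.08],[0,0,-0.152],0.25],
  [[0.67,0,0.1],[0,0,-0.171],0.25],
  [[0.67,0,0.1],[0,0,-0.19],0.25],
])

```text
t: 32.03
ee_pos: [0.4976, -0.062, 0.1258]
eef_rot: [-0.213, -3.134, 0.0]
force: [-0.2, -0.1, 0.9]
gripper_width: 0.064
finger_force: 0.0
```

```bash
python3 - <<'E'
from h import *
p=vision.grab_frame("scene");cv2.imwrite("pics/s6.png",cv2.resize(p["frame"][140:260,300:420],None,fx=4.5,fy=4.5))
go([.4985,-.0615,.075],3.0)
E
```

```text
t 32.0833 p [ 0.4977 -0.0621  0.1258] r [-2.080e-01 -3.134e+00 -1.000e-03] f [-0.2  0.4  0.2] w 0.06426867980200905 ff 0.0
az 3.009 j7 1.024 shift [-0.007  0.006  0.508] turn [ 0.0001 -0.0001  0.0014]
```

View pics/s6.png

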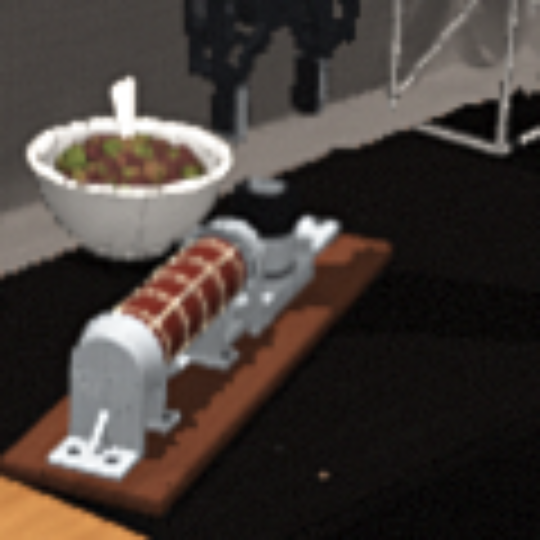

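The gripper is above the knob, which is at crop (268,195), and the sausage sits in both cups. I descend and grip the knob.

Call:
step_arm([
  [[-0.007,0.006,0.1],[0,0,0],0.25],
  [[-0.007,0.006,0.2],[0,0,0],0.25],
  [[-0.007,0.006,0.3],[0,0,0],0.25],
  [[-0.007,0.006,0.4],[0,0,0],0.25],
  [[-0.007,0.006,0.5],[0,0,0],0.25],
  [[-0.007,0.006,0.56],[0,0,0],0.25],
  [[-0.007,0.006,0.56],[0,0,0],0.4],
  [[-0.007,0.006,0.56],[0,0,0],0.6],
  [[-0.007,0.006,0.56],[0,0,0],0.7],
  [[-0.007,0.006,0.56],[0,0,0],0.7],
], force=60)

```text
t: 32.92
ee_pos: [0.4984, -0.0614, 0.0702]
eef_rot: [-0.223, -3.133, -0.0]
force: [0.0, 1.0, -3.1]
gripper_width: 0.0422
finger_force: 61.1
```

Call:
step_arm([
  [[0,0,0],[0,0,0],0.7],
  [[0,0,0],[0,0,0],0.7],
  [[0.003,0.007,0.01],[0,0,0],0.7],
  [[0.006,0.014,0.02],[0,0,0],0.7],
  [[0.009,0.021,0.03],[0,0,0],0.7],
  [[0.012,0.028,0.04],[0,0,0],0.7],
  [[0.015,0.035,0.05],[0,0,0],0.7],
  [[0.015,0.035,0.06],[0,0,0],0.7],
  [[0.015,0.035,0.06],[0,0,0],0.7],
  [[0.015,0.035,0.06],[0,0,0],0.7],
])

```text
t: 33.75
ee_pos: [0.4984, -0.0607, 0.0649]
eef_rot: [0.226, 3.132, -0.007]
force: [-1.9, -5.5, 4.2]
gripper_width: 0.0423
finger_force: 61.8
```

Call:
step_arm([
  [[0,0,0.02],[0,0,0],0.7],
  [[0,0,0.04],[0,0,0.019],0.7],
  [[0,0,0.05],[0,0,0.038],0.7],
  [[0,0,0.05],[0,0,0.057],0.7],
  [[0,0,0.05],[0,0,0.076],0.7],
  [[0,0,0.05],[0,0,0.095],0.7],
  [[0,0,0.05],[0,0,0.114],0.7],
  [[0,0,0.05],[0,0,0.133],0.7],
  [[0,0,0.05],[0,0,0.152],0.7],
  [[0,0,0.05],[0,0,0.171],0.7],
])

```text
t: 34.58
ee_pos: [0.4978, -0.0613, 0.0608]
eef_rot: [1.803, 2.569, -0.008]
force: [-4.8, -6.4, 9.3]
gripper_width: 0.0417
finger_force: 62.3
```

```bash
python3 -c "
from h import *
go([.4984,-.0607,.058]); print(readout.get_state()['torque'])"
```

```text
t 34.5833 p [ 0.4978 -0.0613  0.0608] r [ 1.803  2.569 -0.008] f [-4.8 -6.4  9.3] w 0.0417062254364888 ff 62.317509055137634
az 1.918 j7 0.018 shift [0.004 0.008 0.028] turn [-0.0004  0.0009 -0.    ]
[-1.46026915  1.26505682  0.15148503]
```

Call:
step_arm([
  [[0,0,0.003],[0,0,0.019],0.7],
  [[0,0,0.006],[0,0,0.038],0.7],
  [[0,0,0.01],[0,0,0.057],0.7],
  [[0,0,0.013],[0,0,0.076],0.7],
  [[0,0,0.016],[0,0,0.095],0.7],
  [[0,0,0.02],[0,0,0.114],0.7],
  [[0,0,0.023],[0,0,0.133],0.7],
  [[0,0,0.026],[0,0,0.152],0.7],
  [[0,0,0.03],[0,0,0.171],0.7],
  [[0,0,0.03],[0,0,0.185],0.7],
])

```text
t: 35.42
ee_pos: [0.4969, -0.061, 0.0577]
eef_rot: [2.916, 1.157, -0.006]
force: [-6.7, -6.8, 13.6]
gripper_width: 0.0422
finger_force: 62.5
```

```bash
python3 -c "
from h import *
go([.4984,-.0607,.058]); print(readout.get_state()['torque'])
p=vision.grab_frame('scene');print(pin('sausage',p),pin('tail_cup',p))"
```

```text
t 35.4167 p [ 0.4969 -0.061   0.0577] r [ 2.916  1.157 -0.006] f [-6.7 -6.8 13.6] w 0.04223022934515819 ff 62.54735827445984
az 0.756 j7 -0.996 shift [ 0.012  0.008 -0.003] turn [0.0004 0.0008 0.    ]
[-1.12724329  1.61848454  0.02176319]
[(0.73, array([0.4662, 0.0835, 0.0666]))] [(0.86, array([0.4858, 0.0029, 0.0654]))]
```

Call:
step_arm([
  [[0,0,0],[0,0,0.019],0.7],
  [[0,0,0],[0,0,0.038],0.7],
  [[0,0,0],[0,0,0.057],0.7],
  [[0,0,0],[0,0,0.076],0.7],
  [[0,0,0],[0,0,0.095],0.7],
  [[0,0,0],[0,0,0.114],0.7],
  [[0,0,0],[0,0,0.133],0.7],
  [[0,0,0],[0,0,0.152],0.7],
  [[0,0,0],[0,0,0.171],0.7],
  [[0,0,0],[0,0,0.185],0.7],
])

```text
t: 36.4
ee_pos: [0.4969, -0.0601, 0.0564]
eef_rot: [3.074, -0.629, -0.001]
force: [-3.1, -4.4, 2.5]
gripper_width: 0.0425
finger_force: 61.6
```

```bash
python3 -c "
from h import *
go([.4984,-.0607,.058]); print(readout.get_state()['torque'])
p=vision.grab_frame('scene');print(pin('knob_top',p));p=vision.grab_frame('top');print(pin('knob_top',p))"
```

```text
t 36.4 p [ 0.4969 -0.0601  0.0564] r [ 3.074e+00 -6.290e-01 -1.000e-03] f [-3.1 -4.4  2.5] w 0.042534897735869104 ff 61.60167574882507
az -0.404 j7 -2.031 shift [ 0.016 -0.    -0.016] turn [ 0.0006 -0.     -0.    ]
[-1.15709058  0.72616593  0.50010991]
[(0.67, array([ 0.4982, -0.06  ,  0.0801]))]
[]
```

Call:
step_arm([
  [[0,0,0],[0,0,0.015],0.7],
  [[0,0,0],[0,0,0.03],0.7],
  [[0,0,0],[0,0,0.045],0.7],
  [[0,0,0],[0,0,0.06],0.7],
  [[0,0,0],[0,0,0.075],0.7],
  [[0,0,0],[0,0,0.09],0.7],
  [[0,0,0],[0,0,0.105],0.7],
  [[0,0,0],[0,0,0.12],0.7],
  [[0,0,0],[0,0,0.12],0.7],
  [[0,0,0],[0,0,0.12],0.7],
], force=80)

```text
t: 37.43
ee_pos: [0.4974, -0.0597, 0.0579]
eef_rot: [2.63, -1.713, 0.002]
force: [-6.1, -3.6, 12.7]
gripper_width: 0.0416
finger_force: 80.9
```

```bash
python3 -c "
from h import *
go([.4984,-.0607,.058]); print(readout.get_state()['torque'])
p=vision.grab_frame('scene');print(pin('knob_top',p));p=vision.grab_frame('top');print(pin('knob_top',p))"
```

```text
t 37.4333 p [ 0.4974 -0.0597  0.0579] r [ 2.630e+00 -1.713e+00  2.000e-03] f [-6.1 -3.6 12.7] w 0.041632967890046536 ff 80.88757395744324
az -1.154 j7 -2.707 shift [ 0.013 -0.006 -0.001] turn [ 0.0003 -0.0004 -0.    ]
[-0.95389278  1.54840992 -0.01191964]
[]
[(0.37, array([ 0.4968, -0.0626,  0.0803]))]
```

Call:
step_arm([
  [[0,0,-0.03],[0,0,0],0.6],
  [[0,0,-0.03],[0,0,0],0.4],
  [[0,0,-0.03],[0,0,0],0.25],
  [[0,0,-0.03],[0,0,0],0.25],
  [[0,0,-0.03],[0,0,0],0.25],
  [[0,0,-0.15],[0,0,0],0.25],
  [[0,0,-0.3],[0,0,0],0.25],
  [[0,0,-0.5],[0,0,0],0.25],
  [[0,0,-0.7],[0,0,0],0.25],
  [[0,0,-0.8],[0,0,0],0.25],
])

```text
t: 38.47
ee_pos: [0.4997, -0.0573, 0.1386]
eef_rot: [-2.632, 1.71, -0.006]
force: [0.6, 1.0, 0.6]
gripper_width: 0.0645
finger_force: 0.0
```

```bash
python3 - <<'E'
from h import *
for n in("scene","top"):
    p=vision.grab_frame(n);print(n,[pin(l,p) for l in("knob_top","sausage","tail_cup","head_cup","push_lip")])
    if n=="scene": cv2.imwrite("pics/s7.png",cv2.resize(p["frame"][140:260,300:420],None,fx=4.5,fy=4.5))
    else: print(sausage(p,.068))
go([.498,-.06,.1])
E
```

```text
scene [[(0.69, array([ 0.5009, -0.0637,  0.0817]))], [(0.58, array([0.464 , 0.0819, 0.0678]))], [(0.66, array([0.4841, 0.0035, 0.0659]))], [(0.59, array([0.4437, 0.159 , 0.0682]))], [(0.56, array([ 0.5048, -0.0964,  0.0476]))]]
top [[(0.59, array([ 0.5016, -0.0626,  0.0826]))], [(0.55, array([0.4647, 0.0805, 0.0709]))], [], [(0.56, array([0.4443, 0.1583, 0.0653]))], [(0.84, array([ 0.5057, -0.1007,  0.0493]))]]
(0.77, array([464.7,  78. ]), array([ 45.4, 144.1]), np.float32(-1.3409133), 701)
t 39.1167 p [ 0.4976 -0.0578  0.1359] r [ 2.633e+00 -1.713e+00 -1.000e-03] f [-1.4  1.1  0.8] w 0.0640648050333564 ff 0.0
az -1.154 j7 -2.688 shift [0.022 0.005 0.359] turn [0.0001 0.0001 0.    ]
```

View pics/s7.png

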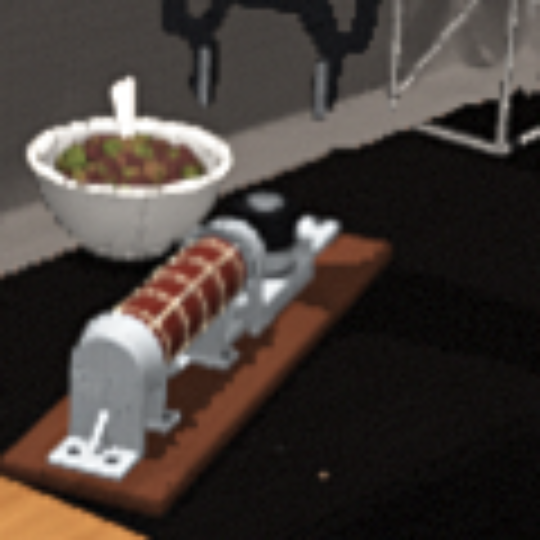

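The knob stays down after release: its top is at crop (265,205), z ≈ 0.082. That makes the depth about 10–11 mm, so I'm not sure it has reached 11.2. I'll turn back, regrip and tighten further.

Call:
step_arm([
  [[0,0,0],[0,0,-0.019],0.25],
  [[0,0,0],[0,0,-0.038],0.25],
  [[0,0,0],[0,0,-0.057],0.25],
  [[0,0,0],[0,0,-0.076],0.25],
  [[0,0,0],[0,0,-0.095],0.25],
  [[0,0,0],[0,0,-0.114],0.25],
  [[0,0,0],[0,0,-0.133],0.25],
  [[0,0,0],[0,0,-0.152],0.25],
  [[0,0,0],[0,0,-0.171],0.25],
  [[0,0,0],[0,0,-0.19],0.25],
])

```text
t: 39.95
ee_pos: [0.4978, -0.0579, 0.1362]
eef_rot: [3.141, 0.072, -0.0]
force: [-0.0, -0.5, 0.5]
gripper_width: 0.0643
finger_force: 0.0
```

Call:
step_arm([
  [[0,0,0],[0,0,-0.019],0.25],
  [[0,0,0],[0,0,-0.038],0.25],
  [[0,0,0],[0,0,-0.057],0.25],
  [[0,0,0],[0,0,-0.076],0.25],
  [[0,0,0],[0,0,-0.095],0.25],
  [[0,0,0],[0,0,-0.114],0.25],
  [[0,0,0],[0,0,-0.133],0.25],
  [[0,0,0],[0,0,-0.152],0.25],
  [[0,0,0],[0,0,-0.152],0.25],
  [[0,0,0],[0,0,-0.152],0.25],
])

```text
t: 40.78
ee_pos: [0.4977, -0.058, 0.1362]
eef_rot: [-2.763, -1.495, 0.0]
force: [-0.5, -0.6, -0.6]
gripper_width: 0.0643
finger_force: 0.0
```

```bash
python3 -c "
from h import *
go([.4985,-.0607,.06])"
```

```text
t 40.7833 p [ 0.4977 -0.058   0.1362] r [-2.763 -1.495  0.   ] f [-0.5 -0.6 -0.6] w 0.06429344138145147 ff 0.0
az 0.992 j7 -0.665 shift [-0.019  0.021  0.762] turn [-0. -0.  0.]
```

Call:
step_arm([
  [[-0.019,0.021,0.12],[0,0,0],0.25],
  [[-0.019,0.021,0.25],[0,0,0],0.25],
  [[-0.019,0.021,0.4],[0,0,0],0.25],
  [[-0.019,0.021,0.55],[0,0,0],0.25],
  [[-0.019,0.021,0.68],[0,0,0],0.25],
  [[-0.019,0.021,0.76],[0,0,0],0.25],
  [[-0.019,0.021,0.76],[0,0,0],0.4],
  [[-0.019,0.021,0.76],[0,0,0],0.6],
  [[-0.019,0.021,0.76],[0,0,0],0.7],
  [[-0.019,0.021,0.76],[0,0,0],0.7],
], force=110)

```text
t: 41.62
ee_pos: [0.498, -0.0605, 0.0607]
eef_rot: [-2.761, -1.499, 0.001]
force: [-2.4, 1.0, -0.3]
gripper_width: 0.0406
finger_force: 110.9
```

Call:
step_arm([
  [[0,0,0],[0,0,0],0.7],
  [[0,0,0],[0,0,0],0.7],
  [[0,0,0],[0,0,0.015],0.7],
  [[0,0,0],[0,0,0.03],0.7],
  [[0,0,0.005],[0,0,0.045],0.7],
  [[0,0,0.005],[0,0,0.06],0.7],
  [[0,0,0.01],[0,0,0.075],0.7],
  [[0,0,0.01],[0,0,0.09],0.7],
  [[0,0,0.01],[0,0,0.105],0.7],
  [[0,0,0.01],[0,0,0.12],0.7],
])

```text
t: 42.45
ee_pos: [0.499, -0.0607, 0.0591]
eef_rot: [3.117, 0.38, 0.002]
force: [0.1, -0.5, -5.2]
gripper_width: 0.0409
finger_force: 112.7
```

```bash
python3 -c "
from h import *
go([.4985,-.0607,.06]); print(readout.get_state()['torque'])"
```

```text
t 42.45 p [ 0.499  -0.0607  0.0591] r [3.117e+00 3.800e-01 2.000e-03] f [ 0.1 -0.5 -5.2] w 0.040875333904531734 ff 112.71119356155396
az 0.242 j7 -1.389 shift [-0.005 -0.001 -0.009] turn [ 0.0003 -0.0002 -0.    ]
[-0.26022505  0.07766109  0.45508559]
```

Call:
step_arm([
  [[0,0,0.005],[0,0,0.015],0.7],
  [[0,0,0.01],[0,0,0.03],0.7],
  [[0,0,0.01],[0,0,0.045],0.7],
  [[0,0,0.01],[0,0,0.06],0.7],
  [[0,0,0.01],[0,0,0.075],0.7],
  [[0,0,0.01],[0,0,0.09],0.7],
  [[0,0,0.01],[0,0,0.105],0.7],
  [[0,0,0.01],[0,0,0.12],0.7],
  [[0,0,0.01],[0,0,0.135],0.7],
  [[0,0,0.01],[0,0,0.15],0.7],
])

```text
t: 43.28
ee_pos: [0.4985, -0.0618, 0.0598]
eef_rot: [2.946, -1.085, 0.001]
force: [-5.2, -2.3, 8.5]
gripper_width: 0.0406
finger_force: 114.3
```

```bash
python3 -c "
from h import *
go([.4985,-.0607,.06]); print(readout.get_state()['torque'])"
```

```text
t 43.2833 p [ 0.4985 -0.0618  0.0598] r [ 2.946e+00 -1.085e+00  1.000e-03] f [-5.2 -2.3  8.5] w 0.04064942039831461 ff 114.27761793136597
az -0.706 j7 -2.243 shift [-0.007 -0.008 -0.002] turn [ 0.0002 -0.0002 -0.    ]
[-0.24275561  1.19445844  0.02859047]
```

Call:
step_arm([
  [[0,0,0],[0,0,0],0.6],
  [[0,0,0],[0,0,0],0.4],
  [[0,0,0],[0,0,0],0.25],
  [[0,0,0],[0,0,0],0.25],
  [[0,0,-0.03],[0,0,0],0.25],
  [[0,0,-0.15],[0,0,0],0.25],
  [[0,0,-0.3],[0,0,0],0.25],
  [[0,0,-0.5],[0,0,0],0.25],
  [[0,0,-0.7],[0,0,0],0.25],
  [[0,0,-0.8],[0,0,0],0.25],
])

```text
t: 44.12
ee_pos: [0.5004, -0.0606, 0.1409]
eef_rot: [-2.949, 1.078, -0.007]
force: [0.1, 0.3, -0.6]
gripper_width: 0.064
finger_force: 0.0
```

```bash
python3 - <<'E'
from h import *
Z=[]
for k in range(3):
  for n in("scene","top"):
    p=vision.grab_frame(n);w=pin("knob_top",p); Z.append((n,w[0][1]) if w else n)
    if n=="scene": P=p
print(Z)
cv2.imwrite("pics/s8.png",cv2.resize(P["frame"][140:260,300:420],None,fx=4.5,fy=4.5))
a,b,c=[cv2.cvtColor(cv2.imread(f"pics/s{i}.png"),cv2.COLOR_BGR2GRAY) for i in(6,7,8)]
# knob cap patch in b; slide over a and c
def m(src,tpl,box):
    x,y,w,h=box; r=cv2.matchTemplate(src,tpl[y:y+h,x:x+w],cv2.TM_CCOEFF_NORMED); _,v,_,l=cv2.minMaxLoc(r); return np.array(l)-[x,y],round(v,3)
box=(235,190,60,35)
for nm,im in(("s6",a),("s8",c)): print(nm,m(im,b,box),"ctrl headcup",m(im,b,(70,320,110,150)),"ctrl tailcup/lip",m(im,b,(300,205,45,45)))
# expected px per 12.5mm depth
T=P["camera_from_world"]
for z in(.092,.0808,.0795): print(z,(cv2.projectPoints(np.array([[.498,-.061,z]]),cv2.Rodrigues(T[:3,:3])[0],T[:3,3],K(P),np.array(P["distortion"],float))[0].ravel()-[300,140])*4.5)
st()
E
```

```text
[('scene', array([ 0.4941, -0.0613,  0.0848])), ('top', array([ 0.4987, -0.0632,  0.0822])), ('scene', array([ 0.4967, -0.0588,  0.0849])), ('top', array([ 0.4993, -0.0587,  0.0836])), ('scene', array([ 0.4993, -0.06  ,  0.087 ])), ('top', array([ 0.4983, -0.0632,  0.0806]))]
s6 (array([51, 30]), 0.714) ctrl headcup (array([0, 0]), 1.0) ctrl tailcup/lip (array([0, 0]), 0.999)
s8 (array([ 0, -2]), 0.962) ctrl headcup (array([0, 0]), 1.0) ctrl tailcup/lip (array([0, 0]), 1.0)
0.092 [266.19087465 183.59600773]
0.0808 [265.32019194 200.05777112]
0.0795 [265.21903954 201.96187144]
t 44.7167 p [ 0.4982 -0.0605  0.1378] r [ 2.950e+00 -1.079e+00 -2.000e-03] f [0.2 0.3 0.6] w 0.06389448938770526 ff 0.0
```

View pics/s8.png

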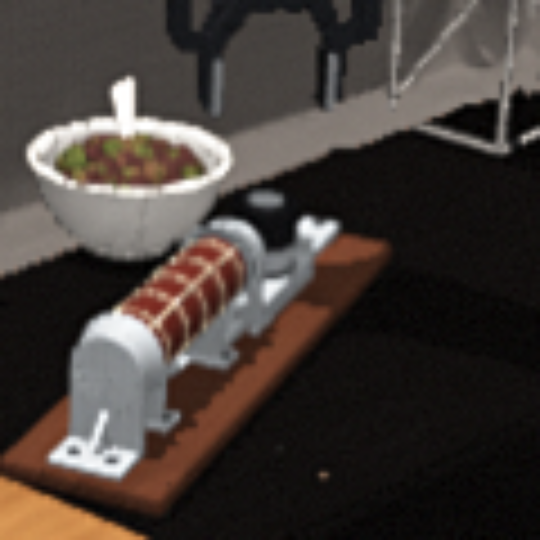

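The picture shows the knob cap at crop (265,200), about 1.4 mm higher than in the picture before. Over-turning lost some depth. I'll regrip, turn in small steps, and stop where torque and downward pull peak.

Call:
step_arm([
  [[0,0,0],[0,0,-0.019],0.25],
  [[0,0,0],[0,0,-0.038],0.25],
  [[0,0,0],[0,0,-0.057],0.25],
  [[0,0,0],[0,0,-0.076],0.25],
  [[0,0,0],[0,0,-0.095],0.25],
  [[0,0,0],[0,0,-0.114],0.25],
  [[0,0,0],[0,0,-0.133],0.25],
  [[0,0,0],[0,0,-0.152],0.25],
  [[0,0,0],[0,0,-0.171],0.25],
  [[0,0,0],[0,0,-0.19],0.25],
])

```text
t: 45.55
ee_pos: [0.4984, -0.0606, 0.1381]
eef_rot: [-3.044, -0.775, 0.0]
force: [0.4, -0.8, -0.5]
gripper_width: 0.0642
finger_force: 0.0
```

Call:
step_arm([
  [[0,0,0.1],[0,0,-0.019],0.25],
  [[0,0,0.2],[0,0,-0.038],0.25],
  [[0,0,0.3],[0,0,-0.057],0.25],
  [[0,0,0.3],[0,0,-0.076],0.25],
  [[0,0,0.3],[0,0,-0.095],0.25],
  [[0,0,0.3],[0,0,-0.114],0.25],
  [[0,0,0.3],[0,0,-0.12],0.25],
  [[0,0,0.3],[0,0,-0.12],0.25],
  [[0,0,0.3],[0,0,-0.12],0.25],
  [[0,0,0.3],[0,0,-0.12],0.25],
])

```text
t: 46.38
ee_pos: [0.4985, -0.0607, 0.1082]
eef_rot: [2.552, 1.832, -0.0]
force: [0.2, 0.2, 1.0]
gripper_width: 0.0641
finger_force: 0.0
```

```bash
python3 -c "
from h import *
go([.4984,-.061,.061])"
```

```text
t 46.3833 p [ 0.4985 -0.0607  0.1082] r [ 2.552  1.832 -0.   ] f [0.2 0.2 1. ] w 0.0640597956120398 ff 0.0
az 1.246 j7 -0.405 shift [-0.003  0.     0.472] turn [-0.  0. -0.]
```

Call:
step_arm([
  [[0,0,0.12],[0,0,0],0.25],
  [[0,0,0.25],[0,0,0],0.25],
  [[0,0,0.37],[0,0,0],0.25],
  [[0,0,0.47],[0,0,0],0.25],
  [[0,0,0.47],[0,0,0],0.4],
  [[0,0,0.47],[0,0,0],0.6],
  [[0,0,0.47],[0,0,0],0.7],
  [[0,0,0.47],[0,0,0],0.7],
  [[0,0,0.47],[0,0,0],0.7],
  [[0,0,0.47],[0,0,0],0.7],
], force=90)

```text
t: 47.22
ee_pos: [0.4978, -0.0604, 0.0613]
eef_rot: [-2.55, -1.833, 0.002]
force: [-2.3, 0.5, -1.7]
gripper_width: 0.0415
finger_force: 91.0
```

Call:
step_arm([
  [[0,0,0],[0,0,0.015],0.7],
  [[0,0,0.005],[0,0,0.03],0.7],
  [[0,0,0.01],[0,0,0.045],0.7],
  [[0,0,0.015],[0,0,0.06],0.7],
  [[0,0,0.02],[0,0,0.075],0.7],
  [[0,0,0.02],[0,0,0.08],0.7],
  [[0,0,0.02],[0,0,0.08],0.7],
  [[0,0,0.02],[0,0,0.08],0.7],
  [[0,0,0.02],[0,0,0.08],0.7],
  [[0,0,0.02],[0,0,0.08],0.7],
])

```text
t: 48.05
ee_pos: [0.4982, -0.0606, 0.0595]
eef_rot: [-2.926, -1.143, 0.001]
force: [-5.4, 0.6, 2.7]
gripper_width: 0.0416
finger_force: 91.4
```

```bash
python3 -c "
from h import *
go([.4984,-.061,.061]); print(readout.get_state()['torque'])"
```

```text
t 48.05 p [ 0.4982 -0.0606  0.0595] r [-2.926e+00 -1.143e+00  1.000e-03] f [-5.4  0.6  2.7] w 0.04155520338938334 ff 91.36389255523682
az 0.745 j7 -0.887 shift [-0.001  0.005 -0.015] turn [-0.0001  0.0001 -0.    ]
[ 0.22282802  1.07388427 -0.04650968]
```

Call:
step_arm([
  [[0,0,0.003],[0,0,0.01],0.7],
  [[0,0,0.006],[0,0,0.02],0.7],
  [[0,0,0.01],[0,0,0.03],0.7],
  [[0,0,0.012],[0,0,0.04],0.7],
  [[0,0,0.012],[0,0,0.05],0.7],
  [[0,0,0.012],[0,0,0.05],0.7],
  [[0,0,0.012],[0,0,0.05],0.7],
  [[0,0,0.012],[0,0,0.05],0.7],
  [[0,0,0.012],[0,0,0.05],0.7],
  [[0,0,0.012],[0,0,0.05],0.7],
])

```text
t: 48.88
ee_pos: [0.4984, -0.0607, 0.0583]
eef_rot: [3.069, 0.672, -0.0]
force: [-4.2, 0.7, 6.4]
gripper_width: 0.0414
finger_force: 91.6
```

```bash
python3 -c "
from h import *
st(); print(readout.get_state()['torque'])
p=vision.grab_frame('scene');cv2.imwrite('pics/s9.png',p['frame']);print(pin('knob_top',p),[len(nets.trace('lock_knob',p))])"
```

```text
t 48.8833 p [ 0.4984 -0.0607  0.0583] r [ 3.069  0.672 -0.   ] f [-4.2  0.7  6.4] w 0.04138006238754804 ff 91.6462755203247
[0.11006881 1.16471956 0.03469818]
[(0.65, array([ 0.495 , -0.0595,  0.0801]))] [1]
```

Call:
step_arm([
  [[0,0,0.002],[0,0,0.008],0.7],
  [[0,0,0.004],[0,0,0.016],0.7],
  [[0,0,0.006],[0,0,0.024],0.7],
  [[0,0,0.006],[0,0,0.03],0.7],
  [[0,0,0.006],[0,0,0.03],0.7],
  [[0,0,0.006],[0,0,0.03],0.7],
  [[0,0,0.006],[0,0,0.03],0.7],
  [[0,0,0.006],[0,0,0.03],0.7],
  [[0,0,0.006],[0,0,0.03],0.7],
  [[0,0,0.006],[0,0,0.03],0.7],
])

```text
t: 49.87
ee_pos: [0.4985, -0.0609, 0.058]
eef_rot: [3.117, 0.383, -0.0]
force: [-6.0, -0.5, 7.3]
gripper_width: 0.0417
finger_force: 91.9
```

```bash
python3 -c "
from h import *
s=st(); print(s['torque'],s['joint_torque'][6])"
```

```text
t 49.8667 p [ 0.4985 -0.0609  0.058 ] r [ 3.117  0.383 -0.   ] f [-6.  -0.5  7.3] w 0.04166072731011117 ff 91.90335988998413
[0.09911226 1.25514402 0.41481881] -0.4389607720077038
```

Call:
step_arm([
  [[0,0,0],[0,0,0.005],0.7],
  [[0,0,0.002],[0,0,0.01],0.7],
  [[0,0,0.002],[0,0,0.015],0.7],
  [[0,0,0.002],[0,0,0.015],0.7],
  [[0,0,0.002],[0,0,0.015],0.7],
  [[0,0,0.002],[0,0,0.015],0.7],
  [[0,0,0.002],[0,0,0.015],0.7],
  [[0,0,0.002],[0,0,0.015],0.7],
  [[0,0,0.002],[0,0,0.015],0.7],
  [[0,0,0.002],[0,0,0.015],0.7],
])

```text
t: 50.7
ee_pos: [0.4998, -0.0607, 0.0578]
eef_rot: [3.133, 0.231, 0.004]
force: [-0.2, -0.1, 6.2]
gripper_width: 0.0411
finger_force: 91.7
```

```bash
python3 -c "
from h import *
s=st(); print(s['torque'],s['joint_torque'][6])"
```

```text
t 50.7 p [ 0.4998 -0.0607  0.0578] r [3.133 0.231 0.004] f [-0.2 -0.1  6.2] w 0.04113355561994487 ff 91.70634627342224
[ 0.02136349  0.36758651 -0.03197786] 0.03970622434280813
```

Call:
step_arm([
  [[0,0,0],[0,0,0],0.6],
  [[0,0,0.02],[0,0,0],0.4],
  [[0,0,0.02],[0,0,0],0.25],
  [[0,0,0],[0,0,0],0.2],
  [[0,0,-0.05],[0,0,0],0.2],
  [[0,0,-0.2],[0,0,0],0.2],
  [[0,0,-0.4],[0,0,0],0.2],
  [[0,0,-0.6],[0,0,0],0.2],
  [[0,0,-0.8],[0,0,0],0.2],
  [[0,0,-0.8],[0,0,0],0.2],
])

```text
t: 51.53
ee_pos: [0.5021, -0.0607, 0.1419]
eef_rot: [3.131, 0.231, 0.015]
force: [0.6, -0.5, 0.3]
gripper_width: 0.0682
finger_force: 0.0
```

```bash
python3 - <<'E'
from h import *
P=vision.grab_frame("scene");print(pin("knob_top",P),pin("sausage",P)); T_=vision.grab_frame("top");print(pin("knob_top",T_))
cv2.imwrite("pics/t1.png",T_["frame"])
cv2.imwrite("pics/s10.png",cv2.resize(P["frame"][140:260,300:420],None,fx=4.5,fy=4.5))
ims={i:cv2.cvtColor(cv2.imread(f"pics/s{i}.png"),cv2.COLOR_BGR2GRAY) for i in(6,7,8,10)}
c=ims[10]; x,y,w,h=238,188,55,32
for i in(6,7,8):
    src=ims[i][160:250,220:310]; r=cv2.matchTemplate(src,c[y:y+h,x:x+w],cv2.TM_CCOEFF_NORMED); _,v,_,l=cv2.minMaxLoc(r); print(i,np.array(l)+[220-x,160-y],round(v,3))
t=[cv2.resize(ims[i][160:260,215:325],None,fx=3,fy=3) for i in(6,7,8,10)]
cv2.imwrite("pics/cmp.png",np.vstack([np.hstack(t[:2]),np.hstack(t[2:])])); st()
E
```

```text
[(0.63, array([ 0.4994, -0.0611,  0.0818]))] [(0.6, array([0.4659, 0.0828, 0.0679]))]
[]
6 [  4 -17] 0.666
7 [ 3 -1] 0.955
8 [ 4 -4] 0.946
t 51.7833 p [ 0.4975 -0.0605  0.1361] r [-3.133 -0.231  0.004] f [ 0.3 -0.3  0.7] w 0.06825277401054666 ff 0.0
```

View pics/cmp.png

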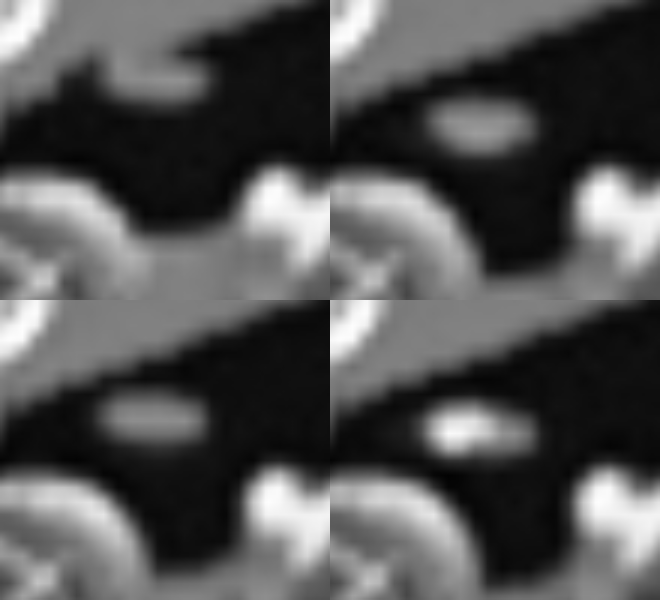

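The comparison (order s6, s7 / s8, s10) shows the cap's lower edge at y ≈ 103, 155, 143 and 158. At about 4.4 px/mm, the knob is now at its deepest, roughly 12 mm. I'll measure this more exactly.

```bash
python3 - <<'E'
import cv2,numpy as np
for i in(6,7,8,10):
    g=cv2.cvtColor(cv2.imread(f"pics/s{i}.png"),cv2.COLOR_BGR2GRAY).astype(float)
    lo=[];hi=[]
    for c in range(252,280,3):
        p=g[165:262,c]; k=12+np.argmax(p[12:48]) if i!=6 else 20+np.argmax(p[18:35]); m=p[k]; d=p[k:k+30].min(); h=(m+d)/2
        j=k+np.argmax(p[k:]<h); lo.append(165+j-(h-p[j])/(p[j-1]-p[j]))
        # upper rim->housing: dark to grey
        q=p[j+15:]; jj=np.argmax(q>55); hi.append(165+j+15+jj if jj else np.nan)
    print(i,np.round(lo,1),"med",np.median(lo).round(2),"bottom",hi)
E
```

```text
6 [191.5 192.  193.  193.2 193.5 193.8 193.8 193.7 193.2 192.9] med 193.24 bottom [np.int64(226), np.int64(228), np.int64(233), np.int64(236), np.int64(237), np.int64(238), np.int64(238), np.int64(237), np.int64(237), np.int64(237)]
7 [182.9 208.9 210.3 210.6 210.8 210.7 210.4 209.6 207.7 207.6] med 209.94 bottom [nan, np.int64(228), np.int64(232), np.int64(237), np.int64(242), np.int64(251), np.int64(252), np.int64(252), np.int64(252), np.int64(251)]
8 [182.7 205.7 206.1 206.4 206.6 206.9 206.8 206.5 206.1 205.9] med 206.25 bottom [nan, np.int64(228), np.int64(231), np.int64(235), np.int64(241), np.int64(250), np.int64(251), np.int64(250), np.int64(250), np.int64(250)]
10 [210.2 210.5 210.4 209.7 209.1 209.6 210.3 210.7 210.5 210.2] med 210.29 bottom [nan, np.int64(228), np.int64(231), np.int64(235), np.int64(241), np.int64(255), np.int64(256), np.int64(255), np.int64(255), np.int64(255)]
```

Call:
step_arm([
  [[0,0,0],[0,0,0],1],
  [[0,0,0.1],[0,0,0],1],
  [[0,0,0.2],[0,0,0],1],
  [[0,0,0.25],[0,0,0],1],
  [[0,0,0.3],[0,0,0],1],
  [[0,0,0.35],[0,0,0],1],
  [[0,0,0.4],[0,0,0],1],
  [[0,0,0.45],[0,0,0],1],
  [[0,0,0.5],[0,0,0],1],
  [[0,0,0.52],[0,0,0],1],
], force=40)

```text
t: 52.62
ee_pos: [0.4981, -0.0605, 0.0845]
eef_rot: [-3.133, -0.231, 0.002]
force: [-0.8, 0.3, -0.1]
gripper_width: -0.0003
finger_force: 0.0
```

Call:
step_arm([
  [[0,0,0.01],[0,0,0],1],
  [[0,0,0.02],[0,0,0],1],
  [[0,0,0.03],[0,0,0],1],
  [[0,0,0.04],[0,0,0],1],
  [[0,0,0.05],[0,0,0],1],
  [[0,0,0.06],[0,0,0],1],
  [[0,0,0.06],[0,0,0],1],
  [[0,0,0.06],[0,0,0],1],
  [[0,0,0.06],[0,0,0],1],
  [[0,0,0.06],[0,0,0],1],
])

```text
t: 53.45
ee_pos: [0.4987, -0.0606, 0.0798]
eef_rot: [3.133, 0.231, 0.001]
force: [-1.4, -0.3, 5.5]
gripper_width: -0.0001
finger_force: 2.7
```

```bash
python3 -c "
from h import *
s=st(); print(s['torque'])"
```

```text
t 53.45 p [ 0.4987 -0.0606  0.0798] r [3.133e+00 2.310e-01 1.000e-03] f [-1.4 -0.3  5.5] w -0.00012062385827359876 ff 2.704251646064222
[-0.03468259  0.36433708 -0.01651799]
```

Touching the knob top gives z = 0.0798, a depth of about 12.2 mm, so it is tight. I retreat, check and hand in.

Call:
step_arm([
  [[0,0,-0.05],[0,0,0],1],
  [[0,0,-0.15],[0,0,0],1],
  [[0,0,-0.25],[0,0,0],1],
  [[0,0,-0.4],[0,0,0],1],
  [[0,0,-0.55],[0,0,0],1],
  [[0,0,-0.7],[0,0,0],1],
  [[0,0,-0.8],[0,0,0],1],
  [[0,0,-0.8],[0,0,0],1],
  [[0,0,-0.8],[0,0,0],1],
  [[0,0,-0.8],[0,0,0],1],
])

```text
t: 54.28
ee_pos: [0.4979, -0.0606, 0.1587]
eef_rot: [-3.133, -0.231, 0.002]
force: [-0.7, -0.6, 0.4]
gripper_width: -0.0001
finger_force: 0.0
```

```bash
python3 - <<'E'
from h import *
for n in("scene","top"):
    p=vision.grab_frame(n);print(n,[pin(l,p) for l in("knob_top","sausage","tail_cup","head_cup")])
st(); print(job.job_done())
E
```

```text
scene [[(0.44, array([ 0.5   , -0.0604,  0.0819]))], [(0.8, array([0.4635, 0.0835, 0.068 ]))], [(0.73, array([0.487 , 0.0031, 0.0625]))], [(0.94, array([0.4409, 0.1592, 0.0727]))]]
top [[(0.37, array([ 0.5005, -0.0622,  0.0809]))], [], [(0.57, array([0.4842, 0.0029, 0.0709]))], [(0.71, array([0.4443, 0.1567, 0.067 ]))]]
t 54.7833 p [ 0.4985 -0.0606  0.1591] r [-3.133 -0.231  0.   ] f [-0.6  0.5 -0.2] w 0.00020874397675905035 ff 0.0
the job is handed in; nothing more can be done
None
```

I handed the job in at 54.8 s with the sausage home in both cups and the tailstock knob screwed down about 12.2 mm by touch (11.2 needed); the hand-in call did not report whether it passed.

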